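Strap and lock the filter pot lid

TASK

Close the open filter pot: push its raised steel strap over until it lies fully down across the lid, then push the cam lever beside it all the way down over the strap to lock it. Only push, without forcing: do not lift or shift the lid, and leave everything else on the counter where it is.

Things in the scene. Friction and masses are not known exactly. Their poses are not given: they have to be found in the camera images.
- pot: The open filter pot, fixed to the counter: round grey housing 110 mm across, 102 mm tall, dark steel brackets on two opposite sides. Origin: centre of its underside, on the counter; z up; its x axis runs from the strap hinge (-x side) across the lid to the cam lever (+x side). Strap and lever swing in the vertical plane through this axis.
- locked_pot: A second pot of the same make and size, fixed, already strapped and locked (strap and lever lie flat, top 150 mm above the counter). Origin and axes as for the open pot. Leave alone.
- lid: Loose black lid lying on the pot, 116 mm across, 26 mm tall in all: plug sunk 8 mm into the pot, 10 mm disc, central boss 56 mm across. Origin at the centre of the plug's underside, 94 mm above the pot's origin when seated; boss top is 120 mm above the counter.
- strap (a joint): Angle of the steel clamp strap, rad: 0 = lying level across the lid (its stop, 2 mm clear above the boss), 1.57 = upright, larger = leaning outwards away from the lid. Starts between 1.6 and 1.95. Hinge is stiff (friction 0.16 Nm, about 1.5 N at 100 mm): it stays where it is left and must be pushed all the way down.
- strap_hinge (a point): Hinge axis of the strap (level, across the pot's x axis): 75 mm from the pot's axis on its -x side, 125 mm above the counter.
- strap_end (a point): Free end of the strap, on its centre line, 150 mm from strap_hinge. The strap is a flat straight steel bar 26 mm wide and 6 mm thick. Lying down, its top face is 128 mm above the counter and its end stops 14 mm short of lever_pivot's axis.
- cam_lever (a joint): Angle of the cam lever, rad: 0 = fully down, lying level over the strap and pointing back towards the strap hinge (its stop, locked); 1.57 = upright; larger = leaning outwards away from the lid. Starts between 1.45 and 1.9. Stiff pivot (friction 0.20 Nm, about 2.5 N at 80 mm): stays where it is left.
- lever_pivot (a point): Pivot axis of the cam lever (level, across the pot's x axis), between two steel cheeks, 88 mm from the pot's axis on its +x side, 140 mm above the counter. The cheeks reach 10 mm above it and are 45 mm wide over both.
- lever_end (a point): Free end of the cam lever, on its centre line, 90 mm from lever_pivot. The outer 55 mm is a black grip 24 mm wide and 12 mm thick, the rest a steel bar 16 mm wide and 8 mm thick. Fully down, the grip's top is 146 mm above the counter.
- small_jar: Bystander, loose on the counter: amber glass jar with a white cap, 44 mm across, 55 mm tall. Origin at its underside. Leave alone.
- collar: Bystander, loose on the counter: black plastic collar ring, 48 mm outside, 18 mm tall. Origin at its underside. Leave alone.
- cap: Bystander, loose on the counter: yellow screw cap with a stub, 50 mm across, 40 mm tall. Origin at its underside. Leave alone.
- wrench: Bystander, loose on the counter: steel wrench, 150 mm long, lying flat. Leave alone.
- bottle_a: Bystander, loose on the counter: clear glass bottle with a yellow cap, 72 mm across, 150 mm tall. Origin at its underside. Leave alone.
- bottle_b: Bystander, loose on the counter: clear glass bottle with a yellow cap, 72 mm across, 150 mm tall. Origin at its underside. Leave alone.
- beaker: Bystander, loose on the counter: clear plastic beaker, 64 mm across, 75 mm tall. Origin at its underside. Leave alone.

How it is judged (in metres and radians):
On the way, in this order (a step that is already met when the one before it is completed fails the run):
1. the strap lies fully down across the lid while the cam lever is still up (value of joint strap below 0.06 rad and value of joint cam_lever above 0.8 rad), for 0.2 s.
2. the cam lever is pushed fully down with the strap down (value of joint strap below 0.06 rad and value of joint cam_lever below 0.08 rad), for 0.2 s.
At the end, for the whole second after the job is handed in: Strap within 0.06 rad and cam lever within 0.08 rad of fully down, both still; lid seated on the pot (within 6 mm of centre, not raised by 5 mm); every bystander within 30 mm of its start and standing on the counter (not raised by 15 mm) (all of step 2 and velocity of joint each of strap, cam_lever below 0.05 rad/s and z of lid in the frame of pot between 0.09 and 0.099 m and x of lid in the frame of pot between -0.006 and 0.006 m and y of lid in the frame of pot between -0.006 and 0.006 m and not (distance of any of small_jar, collar, cap, wrench, bottle_a, bottle_b, beaker from where it was at the start of the episode above 0.03 m or height (world z) of any of small_jar, collar, cap, wrench, bottle_a, bottle_b, beaker above 0.015 m)); the robot touches nothing.
It fails at once if the cam lever is pushed down (below 0.6 rad) before the strap is over (above 0.15 rad) (value of joint cam_lever below 0.6 rad and value of joint strap above 0.15 rad).
It fails at once if the lid is lifted by more than 5 mm or shifted by more than 6 mm off the pot's centre (not (z of lid in the frame of pot between 0.09 and 0.099 m and x of lid in the frame of pot between -0.006 and 0.006 m and y of lid in the frame of pot between -0.006 and 0.006 m)).
It fails at once if a bystander is moved by more than 30 mm or lifted by more than 15 mm (distance of any of small_jar, collar, cap, wrench, bottle_a, bottle_b, beaker from where it was at the start of the episode above 0.03 m or height (world z) of any of small_jar, collar, cap, wrench, bottle_a, bottle_b, beaker above 0.015 m).
It fails at once if the pot, its strap or its lever is forced or gripped hard (finger force above 60 N) (contact force between the fingers and pot above 60 N).
It also fails if it takes over 50 s, if anything falls off the work surface, if the arm or the gripper's body presses on something with over 40 N, if the wrist force passes 120 N, or if a joint passes its speed limit or range.

ROBOT

A 6-joint arm with a two-finger parallel gripper is mounted at the origin on the work surface. World frame = base frame: x ahead of the robot, y to its left, z up, the work surface at z = 0. Lengths are in mm, angles in rad, forces in N, time in s.
With the tool pointing down it reaches from about 350 to 975 mm from the base axis. Payload 7.1 kg.
Tool frame: the origin (TCP) lies at the very end of the fingers, on their centre line; the grasp point (between the pads) lies 19 mm behind it (ctrl.grip_depth is the distance from the TCP to the grasp point, in mm); x points along the fingers, z is the direction in which the jaws open and shut, and the axes are right-handed (so a half turn about x gives the same grasp; the last joint's range is limited). The gripper opens to 88 mm and grips with 3 to 60 N. Pads are 20 mm wide; open, the fingers measure 115 mm over their backs; the gripper's body (75 mm by 178 mm) begins 61 mm behind the grasp point.
Start: joints at [1.26, 0.423, 1.63, -0, 1.089, -0.019], TCP at [179.766, 598.572, 222.675] pointing down, gripper open.
Joint ranges: [-3, 3], [-0.9, 2.11], [0.09, 2.58], [-1.31, 4.45], [0.11, 2.69], [-2.54, 2.54]. Speed limits (rad/s): [2.39, 2.39, 3.01, 3.14, 3.14, 3.14].

INTERFACE

Orientations are given as a rotation vector (axis times angle).
In Python, from workcell import ctrl gives the robot as it stands. The module is installed in compiled form; this text tells all that it offers.
- The arm moves only by the tool send_rows, never from a script. Its argument "rows" is a list of rows, each a list of 4 numbers: the shift along the tool's x, y, z in mm, then the turn about the tool's x in rad. In form: [[x, y, z, turn], ...]. A call has 1 to 10 rows; each row shifts and turns the pose as measured when the row begins, along the tool's axes as they then stand; what a row does not reach is not made up. A row lasts 1/12 s, in which the tool goes at most 41.7 mm and 7.16 degrees, less where a joint would pass 70% of its speed; a pose out of reach is approached as far as the arm can. A call with a gripper value outside its range is refused whole. "fingers" is the opening, from 0 (shut) to 1 (fully open), set as the call begins (left out, the last holds). The fingers move at their own pace and stop on an object; the grip force is fixed at half the most. Time passes only in rows, so rows that do not move let the fingers close. It gives the time, the measured TCP pose, the force and the opening at its end, in the units of the state.
- ctrl.get_obs(): the state, without advancing time (a new reading comes with each control period).
- ctrl.get_image(name): name is "side" or "top" or "wrist"; returns a dict with "img" (384x512x3 uint8, red, green, blue), "depth" (384x512 float32, mm along the optical axis (not along the pixel's ray), 0 where there is no reading), "mtx" (3x3 intrinsics, pixels), "dist_coeffs" ([k1, k2, p1, p2, k3] as OpenCV has them; the pictures are not rectified), "world_from_camera" (4x4, takes a point from camera to world coordinates). Camera axes: x right, y down, z forward; pixel columns grow to the right and rows downward; lengths in mm; the calibration is good to about 2 mm. A picture is of the moment at which its call begins.
- ctrl.close_job(): hands the job in, once; it reports no verdict.
The state is a dict: "t": time; "qpos": joint angles; "qvel": joint speeds; "joint_torque": joint torques, N m; "ee_pos": TCP position; "orientation": TCP orientation; "ft_force": force on the tool from outside, world axes, zero at the start; "moment": the same for the moment, N m; "width": finger opening in mm.
Only numpy, scipy, OpenCV 4.12 (cv2) and the standard library are available. Lean on these libraries where they do the work, as an engineer would, in place of code of your own. Each camera call takes 0.05 s, during which the arm holds its last target.

## Working session

There is one attempt and no reset: what is moved stays moved. The work goes in short steps, Python scripts to look and compute and a tool call to move; the robot and the scene stay as the last step left them, time stands still between calls to the robot, and variables do not carry over. Pictures are saved under pics/ and viewed, and the job is handed in when it is done.

Besides the shell and the picture viewer there is one more tool, called after "Call:" in YAML: its name, and indented under it one key for each argument. send_rows: Moves the arm, as the interface text tells. Its arguments: {"type":"object","properties":{"rows":{"type":"array"},"fingers":{"type":"number"}},"required":["rows"]}

```bash
mkdir -p pics; python3 - <<'E'
from workcell import ctrl
import cv2,numpy as np
o=ctrl.get_obs();print(o)
for n in("side","top","wrist"):
    d=ctrl.get_image(n);np.savez(f"{n}0.npz",**d)
    cv2.imwrite(f"pics/{n}0.png",d["img"][:,:,::-1])
    print(n,d["mtx"].round(1).tolist(),d["dist_coeffs"],d["world_from_camera"].round(3).tolist())
E
```

```text
{'t': 0.0, 'qpos': array([ 1.26000115e+00,  4.23820803e-01,  1.63070475e+00, -1.51316016e-05,
        1.08858838e+00, -1.90078208e-02]), 'qvel': array([-0.00056545,  0.00122022,  0.00055798, -0.00106053,  0.00119471,
       -0.00098803]), 'joint_torque': array([ 3.31719231e-03, -5.44613135e+01, -2.73676139e+01,  6.44721254e-02,
        2.25929398e-02, -1.43694238e-04]), 'ee_pos': array([179.60207048, 598.05053389, 221.90841157]), 'orientation': array([-0.99254336,  1.33448101,  0.99105527]), 'ft_force': array([ 0.20077913, -0.3184297 ,  0.29598616]), 'moment': array([-0.03141505, -0.04074902, -0.02753278]), 'width': 87.58682000541305}
side [[374.2, 0.0, 258.0], [0.0, 374.2, 187.8], [0.0, 0.0, 1.0]] [-0.0486256  0.         0.         0.         0.       ] [[0.974, -0.147, 0.171, 273.31], [-0.225, -0.629, 0.744, -835.83], [-0.002, -0.764, -0.646, 859.243], [0.0, 0.0, 0.0, 1.0]]
top [[408.2, 0.0, 250.6], [0.0, 408.2, 192.1], [0.0, 0.0, 1.0]] [-0.01071886  0.          0.          0.          0.        ] [[-0.077, -0.975, 0.21, 219.592], [-0.997, 0.075, -0.015, 7.895], [-0.001, -0.21, -0.978, 1284.523], [0.0, 0.0, 0.0, 1.0]]
wrist [[332.9, 0.0, 259.1], [0.0, 332.9, 187.6], [0.0, 0.0, 1.0]] [-0.04542208  0.          0.          0.          0.        ] [[0.288, 0.929, 0.232, 115.037], [0.958, -0.279, -0.072, 617.48], [-0.002, 0.243, -0.97, 384.647], [0.0, 0.0, 0.0, 1.0]]
```

View pics/side0.png

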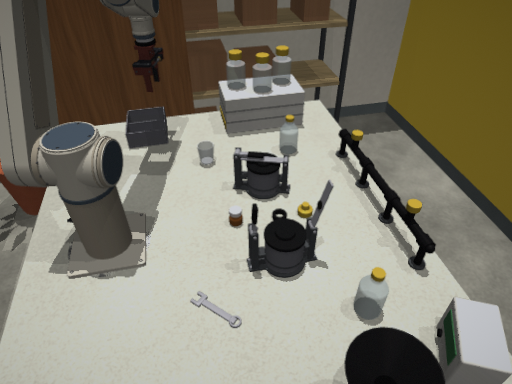

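View pics/top0.png

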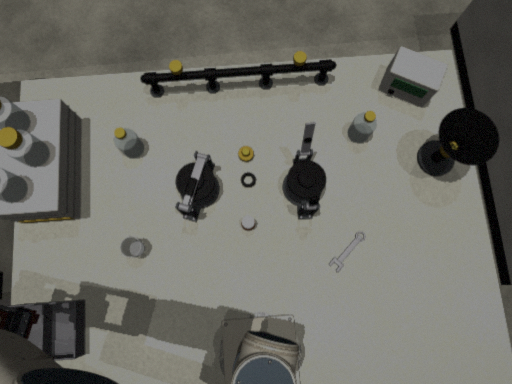

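View pics/wrist0.png

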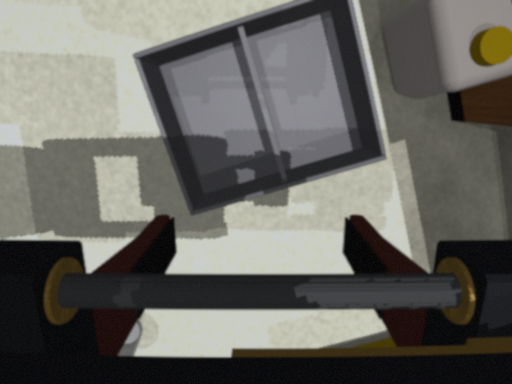

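Side view: the open pot has its lid at about (285,235). The steel strap leans outwards at (323,200), and the black lever is upright at (254,215). In the top view its lid is at (306,180), the strap is on the far side at (308,138), and the lever is near the robot at (308,207). Next I'll measure these from the depth data.

```bash
cat > h.py <<'E'
import numpy as np,cv2
def cloud(d):
    h,w=d["depth"].shape
    u,v=np.meshgrid(np.arange(w),np.arange(h))
    p=cv2.undistortPoints(np.stack([u,v],-1).reshape(-1,1,2).astype(np.float64),d["mtx"],d["dist_coeffs"]).reshape(h,w,2)
    z=d["depth"].astype(float)
    c=np.stack([p[...,0]*z,p[...,1]*z,z],-1)
    T=d["world_from_camera"]
    W=c@T[:3,:3].T+T[:3,3]
    W[z==0]=np.nan
    return W
E
python3 - <<'E'
import numpy as np,cv2
from h import *
for n,box in(("top",(270,110,345,225)),("side",(235,170,345,280))):
    d=dict(np.load(n+"0.npz"));W=cloud(d)
    x0,y0,x1,y1=box
    P=W[y0:y1,x0:x1].reshape(-1,3);I=d["img"][y0:y1,x0:x1].reshape(-1,3)
    ok=P[:,2]>8;P=P[ok];I=I[ok]
    print(n,P.shape,P.min(0),P.max(0))
    for lo,hi in((105,116),(116,123),(123,145),(145,170),(170,200),(200,230),(230,300)):
        Q=P[(P[:,2]>lo)&(P[:,2]<hi)]
        if len(Q):print(lo,hi,len(Q),np.median(Q,0).round(),Q.min(0).round(),Q.max(0).round())
    s=cv2.resize(d["img"][y0:y1,x0:x1][:,:,::-1],None,fx=5,fy=5,interpolation=cv2.INTER_CUBIC);cv2.imwrite(f"pics/{n}0z.png",s)
    Z=P[P[:,2]>135]
    print(np.c_[Z][::max(1,len(Z)//50)].round().astype(int).tolist())
E
```

```text
top (2200, 3) [ 385.28649449 -328.58828306    8.03953253] [762.7771085  -82.90902811 275.52725994]
105 116 837 [ 495. -175.  113.] [ 401. -234.  105.] [ 575. -119.  116.]
116 123 310 [ 498. -176.  119.] [ 403. -230.  116.] [ 567. -120.  123.]
123 145 169 [ 567. -177.  131.] [ 401. -203.  123.] [ 582. -151.  145.]
145 170 125 [ 414. -173.  152.] [ 400. -199.  145.] [ 582. -153.  170.]
170 200 68 [ 584. -175.  186.] [ 408. -190.  170.] [ 591. -164.  200.]
200 230 116 [ 588. -176.  217.] [ 408. -191.  201.] [ 601. -164.  230.]
230 300 117 [ 603. -176.  251.] [ 411. -191.  230.] [ 611. -165.  276.]
[[611, -167, 273], [607, -166, 276], [609, -165, 263], [607, -189, 264], [606, -187, 262], [605, -187, 256], [604, -185, 251], [601, -182, 252], [601, -180, 245], [599, -178, 243], [599, -176, 237], [598, -174, 231], [596, -174, 228], [595, -174, 224], [595, -173, 217], [593, -170, 213], [592, -168, 209], [589, -168, 209], [589, -168, 202], [586, -168, 200], [587, -167, 190], [587, -165, 181], [584, -165, 181], [584, -166, 172], [582, -166, 170], [582, -167, 160], [580, -164, 158], [579, -165,
[... 1346 characters left out ...]
586, -170, 202], [585, -168, 197], [421, -170, 230], [417, -173, 231], [414, -175, 230], [592, -190, 205], [588, -187, 200], [583, -170, 182], [417, -186, 229], [411, -169, 211], [584, -186, 189], [582, -168, 170], [417, -187, 220], [412, -186, 216], [588, -188, 179], [580, -187, 176], [578, -173, 160], [420, -185, 203], [414, -186, 202], [583, -188, 166], [575, -164, 141], [414, -187, 196], [410, -181, 188], [579, -189, 157], [575, -185, 150], [575, -185, 146], [572, -180, 138], [415, -181, 172], [412, -182, 170], [420, -173, 155], [418, -178, 157], [418, -178, 154], [421, -180, 151], [407, -181, 148], [414, -187, 148], [420, -192, 149], [406, -198, 151], [414, -199, 146], [402, -194, 136]]
```

```bash
ls pics
```

```text
side0.png
side0z.png
top0.png
top0z.png
wrist0.png
```

View pics/top0z.png

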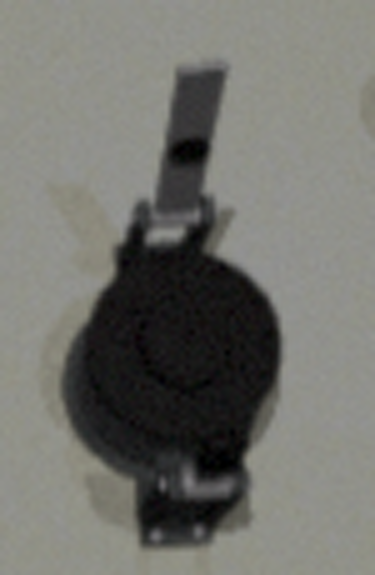

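View pics/side0z.png

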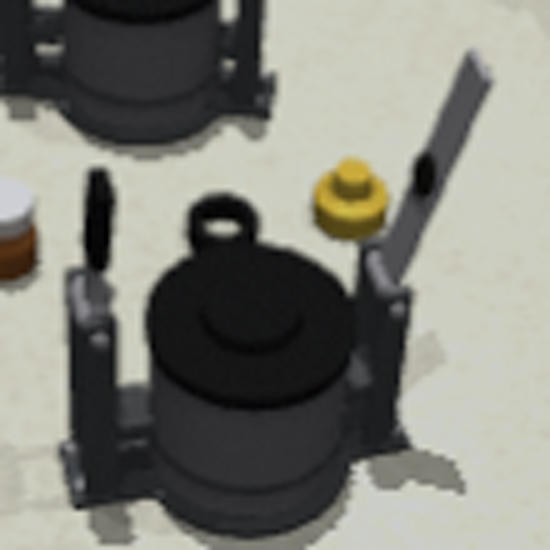

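```bash
python3 - <<'E'
import numpy as np
from h import *
from scipy.spatial.transform import Rotation as R
from workcell import ctrl
o=ctrl.get_obs();M=R.from_rotvec(o["orientation"]).as_matrix();print(M.round(3),"cols tool x,y,z; yaw of tool z",np.arctan2(M[1,2],M[0,2]))
for n,box in(("top",(270,110,345,225)),("side",(235,170,345,280))):
    d=dict(np.load(n+"0.npz"));W=cloud(d);x0,y0,x1,y1=box
    P=W[y0:y1,x0:x1].reshape(-1,3);P=P[(P[:,2]>8)&(abs(P[:,1]+177)<70)]
    # boss rim / lid disc: circle fit
    Q=P[(abs(P[:,0]-497)<64)&(abs(P[:,2]-112)<4)]
    h=cv2.minEnclosingCircle(Q[:,:2].astype(np.float32));print(n,"disc",h)
    for a,lo,hi in((600,165,262),(415,180,226)):
        Q=P[(abs(P[:,0]-a)<25)&(P[:,2]>lo)&(P[:,2]<hi)]
        k=np.polyfit(Q[:,2],Q[:,0],1);print("x(z)",k,"ang in-tilt",np.arctan(k[0]),np.polyval(k,[125,140,230,271]),"y",Q[:,1].min(),Q[:,1].max())
    Q=P[P[:,2]>140];Q=P[(P[:,2]>145)]
    print("strap top",P[P[:,0]>590][:,2].max(),"lever top",P[(P[:,0]<425)][:,2].max())
d=dict(np.load("top0.npz"));W=cloud(d)
for q in((370,117),(120,133),(204,155),(195,185)):print(q,W[q[1],q[0]].round())
E
```

```text
[[-0.    -0.958  0.288]
 [-0.001  0.288  0.958]
 [-1.     0.    -0.001]] cols tool x,y,z; yaw of tool z 1.2790202542286315
top disc ((498.9635925292969, -176.69207763671875), 58.28212356567383)
x(z) [2.63017063e-01 5.36630383e+02] ang in-tilt 0.2571919996451684 [569.50751619 573.45277213 597.12430778 607.90800735] y -191.35855956977684 -164.54769144884034
x(z) [1.08891806e-01 3.88744984e+02] ang in-tilt 0.10846444989193689 [402.3564601  403.98983719 413.79009971 418.25466374] y -186.39603481553155 -163.95305617776083
strap top 275.5272599369961 lever top 235.228718363182
side disc ((498.8084411621094, -174.95033264160156), 59.15109634399414)
x(z) [2.60759340e-01 5.36186163e+02] ang in-tilt 0.25507918560032844 [568.78108075 572.69247085 596.16081142 606.85194435] y -191.04626368988045 -161.12843685211578
x(z) [6.85870863e-02 3.99872928e+02] ang in-tilt 0.06847983999212795 [408.44631405 409.47512035 415.64795812 418.46002865] y -188.25666632169418 -165.3442804100573
strap top 273.9281385365267 lever top 232.1804781282567
(370, 117) [ 662. -379.  151.]
(120, 133) [669. 360. 151.]
(204, 155) [589. 119. 132.]
(195, 185) [497. 148. 145.]
```

Call:
send_rows:
  rows:
    - [-12,-17,-15.5,0]
    - [-12,-17,-15.5,0]
    - [-12,-17,-15.5,0]
    - [-12,-17,-15.5,0]
    - [-12,-17,-15.5,0]
    - [-8,-17,-15.5,0]
    - [-8,-17,-15.5,0]
    - [-8,-17,-15.5,0]
    - [-8,-17,-15.5,0]
    - [-8,-17,-15.5,0]
  fingers: 0

```text
t: 0.98
ee_pos: [299.0, 393.4, 321.4]
orientation: [-1.002, 1.34, 0.994]
ft_force: [0.4, 0.7, -0.3]
width: 24.7
```

Call:
send_rows:
  rows:
    - [0,-25,-22,0]
    - [0,-25,-22,0]
    - [0,-25,-22,0]
    - [0,-25,-22,0]
    - [0,-25,-22,0]
    - [0,-25,-22,0]
    - [0,-25,-22,0]
    - [0,-25,-22,0]
    - [0,-25,-22,0]
    - [0,-25,-22,0]

```text
t: 1.82
ee_pos: [482.1, 99.1, 325.0]
orientation: [-1.003, 1.334, 0.997]
ft_force: [1.1, 1.0, 0.1]
width: 0.4
```

Call:
send_rows:
  rows:
    - [0,-25,-22,0.1]
    - [0,-25,-22,0.1]
    - [0,-25,-22,0.1]
    - [0,-24,-24,0.1]
    - [0,-22,-26,0.1]
    - [0,0,0,0.12]
    - [0,0,0,0.12]
    - [0,0,0,0.12]
    - [0,0,0,0.12]
    - [0,0,0,0.12]

```text
t: 2.65
ee_pos: [536.7, -74.4, 323.0]
orientation: [-0.118, 1.573, 0.108]
ft_force: [-0.4, 0.6, -0.2]
width: 0.3
```

```bash
cat > st.py <<'E'
from workcell import ctrl
import numpy as np
from scipy.spatial.transform import Rotation as R
o=ctrl.get_obs();M=R.from_rotvec(o["orientation"]).as_matrix();print(o["t"],o["ee_pos"].round(1),o["qpos"].round(2),o["ft_force"].round(1),o["width"]);print(M.round(3),np.arctan2(M[1,2],M[0,2]))
E
python3 st.py
```

```text
2.65 [536.7 -74.4 323. ] [-0.16  0.2   1.71 -0.01  1.24 -0.3 ] [-0.4  0.6 -0.2] 0.30775860596280546
[[-0.005 -0.143  0.99 ]
 [-0.007  0.99   0.143]
 [-1.    -0.006 -0.006]] 0.14376950392401053
```

Call:
send_rows:
  rows:
    - [0,0,0,0.12]
    - [0,0,0,0.12]
    - [0,0,0,0.12]
    - [0,0,0,0.12]
    - [0,0,0,0.12]
    - [0,0,0,0.12]
    - [0,0,0,0.12]
    - [0,0,0,0.12]
    - [0,0,0,0.12]
    - [0,0,0,0.12]

```text
t: 3.48
ee_pos: [534.3, -74.5, 320.0]
orientation: [0.852, 1.401, -0.87]
ft_force: [0.4, 0.4, 0.1]
width: 0.9
```

Call:
send_rows:
  rows:
    - [0,0,0,0.12]
    - [0,0,0,0.12]
    - [0,0,0,0.12]
    - [0,0,0,0.12]
    - [0,0,0,0.04]
    - [0,0,0,0]

```text
t: 3.98
ee_pos: [532.9, -74.3, 318.3]
orientation: [1.259, 1.175, -1.284]
ft_force: [0.5, -0.3, -0.2]
width: 0.6
```

```bash
python3 st.py
```

```text
3.9833 [532.9 -74.3 318.3] [-0.16  0.2   1.71 -0.01  1.24  1.5 ] [ 0.5 -0.3 -0.2] 0.578791666903974
[[-0.015  0.996 -0.083]
 [-0.005 -0.083 -0.997]
 [-1.    -0.014  0.006]] -1.6538636357730516
```

Call:
send_rows:
  rows:
    - [0,22,15,0]
    - [0,22,15,0]
    - [0,22,15,0]
    - [0,22,15,0]
    - [0,22,15,0]
    - [0,22,15,0]
    - [0,0,0,-0.08]
    - [0,0,0,0]

```text
t: 4.65
ee_pos: [660.9, -178.2, 314.1]
orientation: [1.186, 1.228, -1.213]
ft_force: [-0.2, -0.4, 0.8]
width: 0.8
```

```bash
python3 st.py
```

```text
4.65 [ 660.9 -178.2  314.1] [-0.28  0.44  1.39 -0.01  1.33  1.28] [-0.2 -0.4  0.8] 0.8310078161689773
[[-0.019  1.     0.016]
 [-0.004  0.015 -1.   ]
 [-1.    -0.019  0.004]] -1.555276096883797
```

Call:
send_rows:
  rows:
    - [20,0,0,0]
    - [20,0,0,0]
    - [20,0,0,0]
    - [19,0,0,0]
    - [0,-5,0,0]
    - [0,-10,0,0]
    - [0,-10,0,0]
    - [0,-8,0,0]
    - [0,0,0,0]

```text
t: 5.4
ee_pos: [622.4, -177.2, 234.4]
orientation: [1.19, 1.226, -1.217]
ft_force: [0.6, -0.2, 0.1]
width: 0.7
```

```bash
python3 st.py; python3 - <<'E'
from workcell import ctrl
import cv2
d=ctrl.get_image("side");cv2.imwrite("pics/s1.png",cv2.resize(d["img"][120:300,200:400][:,:,::-1],None,fx=3,fy=3,interpolation=cv2.INTER_CUBIC))
E
```

```text
5.4 [ 622.4 -177.2  234.4] [-0.29  0.45  1.56 -0.01  1.15  1.27] [ 0.6 -0.2  0.1] 0.6613823791282235
[[-0.019  1.     0.011]
 [-0.004  0.011 -1.   ]
 [-1.    -0.019  0.003]] -1.5600698375753983
```

View pics/s1.png

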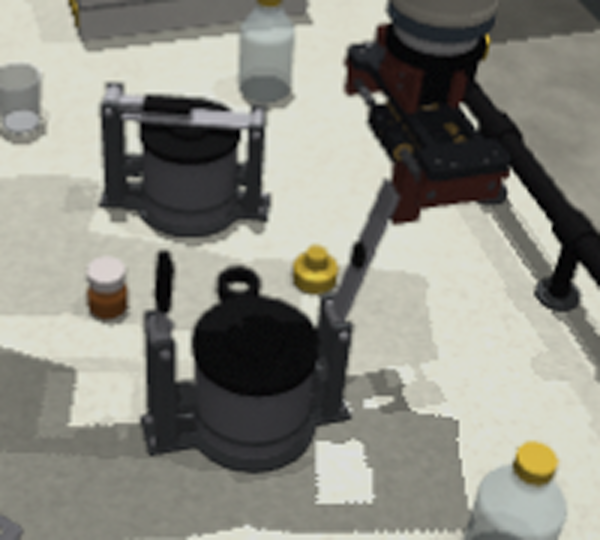

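The fingers are shut, just outside the upper strap (about (395,200) in this crop) and in line with it. Now I'll push it along the arc.

Call:
send_rows:
  rows:
    - [3,-6,0,0]
    - [3,-6,0,0]
    - [3,-6,0,0]
    - [3,-6,0,0]
    - [3,-6,0,0]
    - [3,-6,0,0]
    - [1,-6,0,0]
    - [1,-6,0,0]
    - [1,-6,0,0]

```text
t: 6.2
ee_pos: [567.9, -178.5, 216.2]
orientation: [1.193, 1.216, -1.21]
ft_force: [1.6, 0.7, 0.9]
width: 0.5
```

```bash
python3 st.py; cat > look.py <<'E'
import sys,cv2
from workcell import ctrl
d=ctrl.get_image("side");cv2.imwrite(sys.argv[1],cv2.resize(d["img"][120:300,200:400][:,:,::-1],None,fx=3,fy=3,interpolation=cv2.INTER_CUBIC))
E
python3 look.py pics/s2.png
```

```text
6.2 [ 567.9 -178.5  216.2] [-0.32  0.39  1.7  -0.01  1.06  1.24] [1.6 0.7 0.9] 0.4984741338407493
[[-0.008  1.     0.01 ]
 [-0.006  0.01  -1.   ]
 [-1.    -0.008  0.006]] -1.5603207908770673
```

View pics/s2.png

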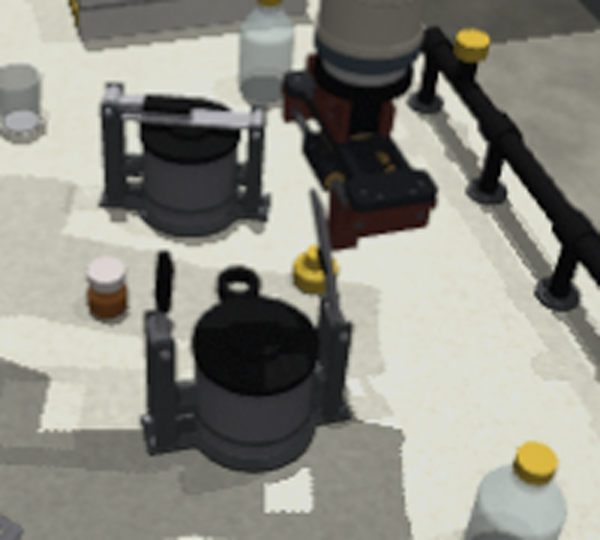

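The strap is now just past upright, with the tip behind it. I'll keep going.

Call:
send_rows:
  rows:
    - [2,-5.5,0,0]
    - [2,-5.5,0,0]
    - [2,-5.5,0,0]
    - [2,-5.5,0,0]
    - [2,-5.5,0,0]
    - [4.5,-6.5,0,0]
    - [4.5,-6.5,0,0]
    - [4.5,-6.5,0,0]
    - [6,-5,0,0]
    - [6,-5,0,0]

```text
t: 7.08
ee_pos: [503.9, -179.1, 178.3]
orientation: [1.194, 1.215, -1.21]
ft_force: [1.4, 0.9, 0.4]
width: 0.2
```

```bash
python3 st.py;python3 look.py pics/s3.png
```

```text
7.0833 [ 503.9 -179.1  178.3] [-0.36  0.35  1.86 -0.01  0.93  1.21] [1.4 0.9 0.4] 0.15035801656308284
[[-0.008  1.     0.011]
 [-0.006  0.01  -1.   ]
 [-1.    -0.008  0.006]] -1.5602869632867131
```

View pics/s3.png

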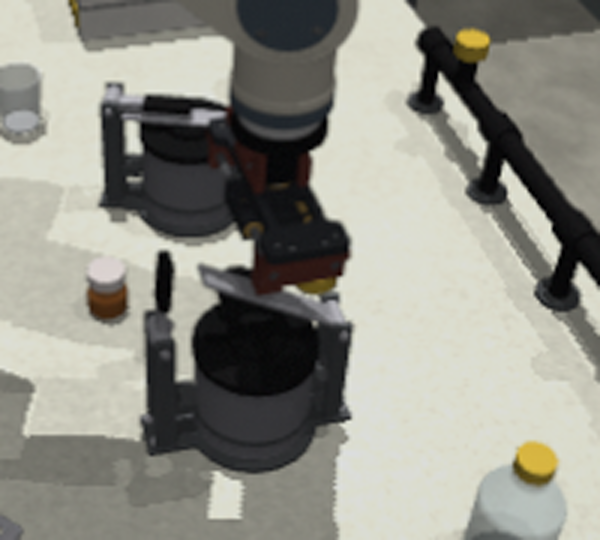

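The strap is at about 30–35° and the lever is still up. I'll press down now, slowly near the stop.

Call:
send_rows:
  rows:
    - [6,-2,0,0]
    - [6,-2,0,0]
    - [6,-2,0,0]
    - [6,-1.5,0,0]
    - [5,-1,0,0]
    - [4,-0.5,0,0]
    - [4,0,0,0]
    - [4,0,0,0]

```text
t: 7.8
ee_pos: [489.5, -179.1, 130.9]
orientation: [1.191, 1.222, -1.215]
ft_force: [-0.9, 0.2, 0.9]
width: 0.7
```

```bash
python3 st.py
```

```text
7.8 [ 489.5 -179.1  130.9] [-0.37  0.41  1.91 -0.01  0.83  1.2 ] [-0.9  0.2  0.9] 0.7053133842508501
[[-0.015  1.     0.011]
 [-0.004  0.011 -1.   ]
 [-1.    -0.015  0.004]] -1.5601398348921935
```

Call:
send_rows:
  rows:
    - [1,0,0,0]
    - [1,0,0,0]
    - [1,0,0,0]

```text
t: 8.05
ee_pos: [489.4, -179.1, 128.0]
orientation: [1.19, 1.224, -1.215]
ft_force: [-7.4, 2.7, 22.7]
width: 0.4
```

```bash
python3 st.py
```

```text
8.05 [ 489.4 -179.1  128. ] [-0.37  0.42  1.92 -0.01  0.83  1.2 ] [-7.4  2.7 22.7] 0.36474921718480857
[[-0.017  1.     0.011]
 [-0.004  0.011 -1.   ]
 [-1.    -0.017  0.004]] -1.5599023139494659
```

Contact at z = 128.0 with 22 N, which is exactly the strap's stop height. I'll raise straight up and look.

Call:
send_rows:
  rows:
    - [-5,0,0,0]
    - [-15,0,0,0]
    - [-20,0,0,0]
    - [-20,0,0,0]
    - [-20,0,0,0]
    - [-20,0,0,0]
    - [-20,0,0,0]
    - [-20,0,0,0]
    - [-10,0,0,0]
    - [0,0,0,0]

```text
t: 8.88
ee_pos: [493.2, -178.2, 285.9]
orientation: [1.191, 1.222, -1.213]
ft_force: [0.5, 0.6, -0.2]
width: 0.6
```

```bash
python3 st.py;python3 look.py pics/s4.png; python3 - <<'E'
from workcell import ctrl
from h import *
d=ctrl.get_image("side");W=cloud(d).reshape(-1,3)
for lo,hi in((430,460),(460,490),(490,520),(520,550)):
    Q=W[(W[:,0]>lo)&(W[:,0]<hi)&(abs(W[:,1]+177)<10)&(W[:,2]>90)&(W[:,2]<200)];print(lo,len(Q),np.median(Q,0).round(1))
Q=W[(abs(W[:,0]-415)<18)&(abs(W[:,1]+177)<20)&(W[:,2]>170)&(W[:,2]<240)]
print(np.polyfit(Q[:,2],Q[:,0],1),Q.min(0),Q.max(0))
E
```

```text
8.8833 [ 493.2 -178.2  285.9] [-0.36  0.21  1.78 -0.01  1.16  1.2 ] [ 0.5  0.6 -0.2] 0.5868369649618765
[[-0.014  1.     0.011]
 [-0.004  0.011 -1.   ]
 [-1.    -0.014  0.004]] -1.5595316406768873
430 89 [ 445.8 -179.9  127.7]
460 82 [ 472.5 -179.5  128.3]
490 72 [ 506.2 -178.3  128.6]
520 89 [ 535.9 -179.7  127.8]
[8.84666043e-02 3.96333857e+02] [ 408.68249424 -189.24949936  170.11783006] [ 423.28652593 -163.00032753  232.20686025]
```

View pics/s4.png

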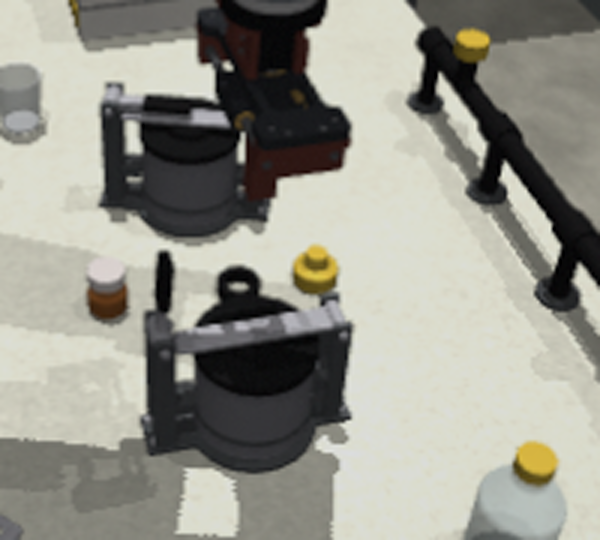

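The strap lies flat: its top reads z≈128 at four points along it. The lever is still upright at (165,285). Moving to the outer side of the lever.

Call:
send_rows:
  rows:
    - [0,-20,0,0]
    - [0,-20,0,0]
    - [0,-20,0,0]
    - [0,-20,0,0]
    - [0,-20,0,0]
    - [0,-18,0,0]
    - [0,0,0,0]

```text
t: 9.57
ee_pos: [364.8, -176.2, 274.6]
orientation: [1.187, 1.244, -1.222]
ft_force: [-0.9, 0.1, -0.6]
width: 0.9
```

```bash
python3 st.py
```

```text
9.5667 [ 364.8 -176.2  274.6] [-0.47  0.03  2.01 -0.01  1.13  1.09] [-0.9  0.1 -0.6] 0.8903884281792966
[[-0.033  0.999  0.013]
 [ 0.005  0.013 -1.   ]
 [-0.999 -0.033 -0.005]] -1.5578597646339385
```

Call:
send_rows:
  rows:
    - [15,0,0,0]
    - [15,0,0,0]
    - [15,0,0,0]
    - [14,0,0,0]
    - [0,8,0,0]
    - [0,8,0,0]
    - [0,6,0,0]
    - [0,0,0,0]

```text
t: 10.23
ee_pos: [387.2, -174.8, 207.7]
orientation: [1.189, 1.249, -1.226]
ft_force: [0.9, -0.2, 0.9]
width: 0.5
```

```bash
python3 st.py;python3 look.py pics/s5.png
```

```text
10.2333 [ 387.2 -174.8  207.7] [-0.45  0.17  2.04 -0.01  0.97  1.12] [ 0.9 -0.2  0.9] 0.5338308073423004
[[-0.038  0.999  0.01 ]
 [ 0.008  0.011 -1.   ]
 [-0.999 -0.038 -0.009]] -1.560524323389663
```

View pics/s5.png

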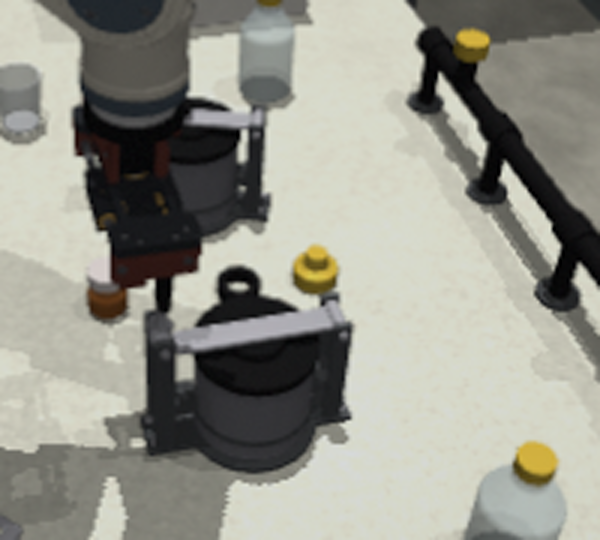

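The finger is outside the lever and in line with it. Pushing.

Call:
send_rows:
  rows:
    - [0,5.5,0,0]
    - [0,5.5,0,0]
    - [0,5.5,0,0]
    - [0,5.5,0,0]
    - [0,5.5,0,0]
    - [0,5.5,0,0]
    - [0,5.5,0,0]
    - [0,5.5,0,0]

```text
t: 10.95
ee_pos: [431.6, -173.6, 206.1]
orientation: [1.186, 1.254, -1.23]
ft_force: [-3.6, -0.5, -1.0]
width: 0.5
```

```bash
python3 st.py;python3 look.py pics/s6.png
```

```text
10.95 [ 431.6 -173.6  206.1] [-0.4   0.23  1.96 -0.01  1.    1.16] [-3.6 -0.5 -1. ] 0.5318961616008068
[[-0.045  0.999  0.011]
 [ 0.009  0.011 -1.   ]
 [-0.999 -0.045 -0.009]] -1.5600495814740474
```

View pics/s6.png

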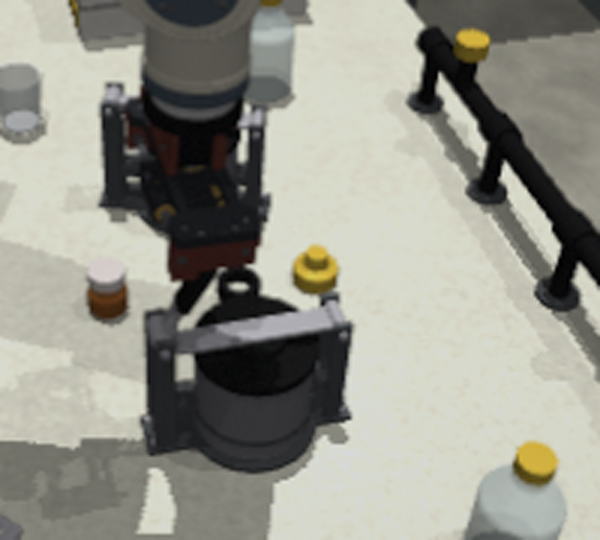

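Call:
send_rows:
  rows:
    - [3.5,5,1,0]
    - [3.5,5,1,0]
    - [3.5,5,0,0]
    - [4.5,4,0,0]
    - [4.5,4,0,0]
    - [4.5,4,0,0]
    - [5,3,0,0]
    - [5,3,0,0]
    - [5,3,0,0]

```text
t: 11.75
ee_pos: [472.4, -175.3, 162.8]
orientation: [1.188, 1.25, -1.227]
ft_force: [-2.3, 0.1, 1.6]
width: 0.6
```

```bash
python3 st.py;python3 look.py pics/s7.png
```

```text
11.75 [ 472.4 -175.3  162.8] [-0.37  0.35  1.91 -0.01  0.92  1.19] [-2.3  0.1  1.6] 0.5892914276505126
[[-0.04   0.999  0.011]
 [ 0.008  0.011 -1.   ]
 [-0.999 -0.04  -0.009]] -1.5600353471753496
```

View pics/s7.png

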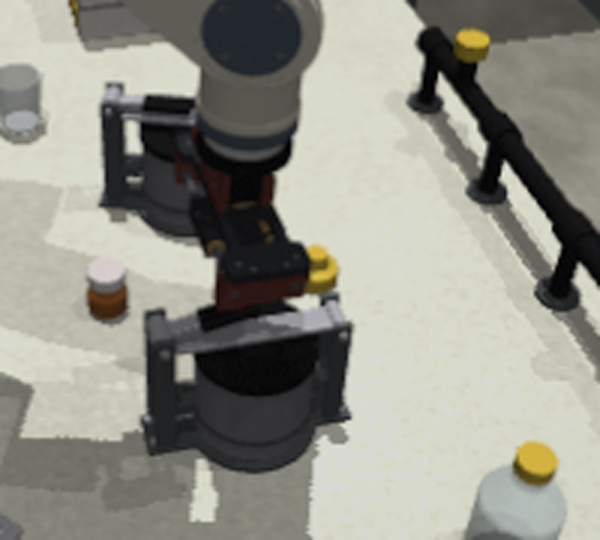

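The lever is nearly down and the strap is unmoved. Going down straight, then slowly.

Call:
send_rows:
  rows:
    - [4,0.5,0,0]
    - [4,0.5,0,0]
    - [3,0,0,0]
    - [2,0,0,0]
    - [1,0,0,0]

```text
t: 12.22
ee_pos: [475.5, -175.4, 147.1]
orientation: [1.19, 1.246, -1.224]
ft_force: [-0.1, 0.5, 2.4]
width: 0.3
```

```bash
python3 st.py
```

```text
12.2167 [ 475.5 -175.4  147.1] [-0.37  0.38  1.92 -0.01  0.88  1.19] [-0.1  0.5  2.4] 0.34429004751901054
[[-0.035  0.999  0.01 ]
 [ 0.008  0.011 -1.   ]
 [-0.999 -0.035 -0.008]] -1.5603195270007113
```

Call:
send_rows:
  rows:
    - [1,0,0,0]
    - [1,0,0,0]

```text
t: 12.38
ee_pos: [475.7, -175.4, 145.9]
orientation: [1.19, 1.246, -1.223]
ft_force: [-4.0, 1.8, 15.3]
width: 0.6
```

```bash
python3 st.py
```

```text
12.3833 [ 475.7 -175.4  145.9] [-0.37  0.38  1.92 -0.01  0.88  1.19] [-4.   1.8 15.3] 0.5719455937884932
[[-0.035  0.999  0.01 ]
 [ 0.008  0.011 -1.   ]
 [-0.999 -0.035 -0.008]] -1.5603482366975774
```

Stopped at z = 145.9 with 15 N, against an expected 146. Retracting upward and checking.

Call:
send_rows:
  rows:
    - [0.3,0,0,0]
    - [-5,0,0,0]
    - [-15,0,0,0]
    - [-20,0,0,0]
    - [-20,0,0,0]
    - [-20,0,0,0]
    - [-20,0,0,0]
    - [-10,0,0,0]
    - [0,0,0,0]
    - [0,0,0,0]

```text
t: 13.22
ee_pos: [478.8, -176.6, 261.2]
orientation: [1.19, 1.244, -1.224]
ft_force: [0.4, 0.2, -0.0]
width: 0.4
```

```bash
python3 st.py;python3 look.py pics/s8.png; python3 - <<'E'
from workcell import ctrl
from h import *
d=ctrl.get_image("side");W=cloud(d).reshape(-1,3)
for lo,hi in((425,440),(440,450),(450,460),(460,470),(470,480),(480,495),(500,515),(515,530),(530,550)):
    Q=W[(W[:,0]>lo)&(W[:,0]<hi)&(abs(W[:,1]+177)<8)&(W[:,2]>90)&(W[:,2]<170)];print(lo,len(Q),np.median(Q,0).round(1))
Q=W[(np.hypot(W[:,0]-498,W[:,1]+177)<75)&(abs(W[:,2]-112)<4)]
print(cv2.minEnclosingCircle(Q[:,:2].astype(np.float32)),np.median(Q,0))
d=ctrl.get_image("top");cv2.imwrite("pics/t8.png",d["img"][:,:,::-1])
E
```

```text
13.2167 [ 478.8 -176.6  261.2] [-0.37  0.22  1.82 -0.01  1.13  1.19] [ 0.4  0.2 -0. ] 0.4163372153031904
[[-0.035  0.999  0.01 ]
 [ 0.007  0.01  -1.   ]
 [-0.999 -0.035 -0.007]] -1.5606603468124465
425 49 [ 433.1 -179.3  141.2]
440 46 [ 444.7 -180.1  129.7]
450 33 [ 455.1 -180.2  144.6]
460 40 [ 464.6 -181.6  143.1]
470 30 [ 474.4 -180.7  145.4]
480 36 [ 487.9 -179.3  146. ]
500 24 [ 507.7 -179.2  128.1]
515 31 [ 523.4 -178.1  128.1]
530 49 [ 540.5 -179.3  127.9]
((507.18072509765625, -178.92254638671875), 64.4905776977539) [ 500.95854042 -200.45205052  112.47795625]
```

View pics/s8.png

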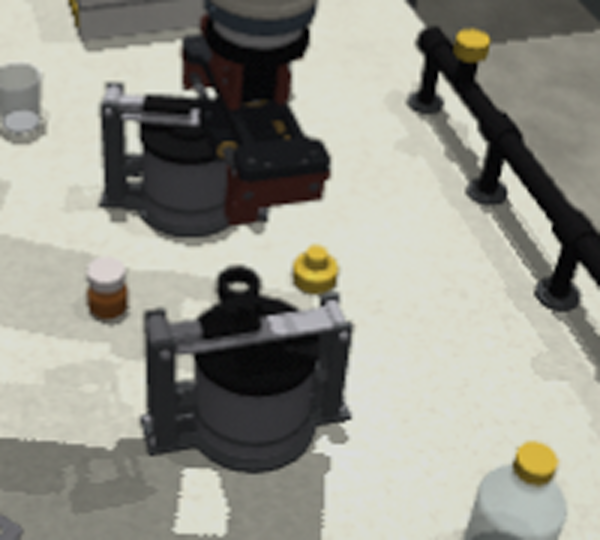

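View pics/t8.png

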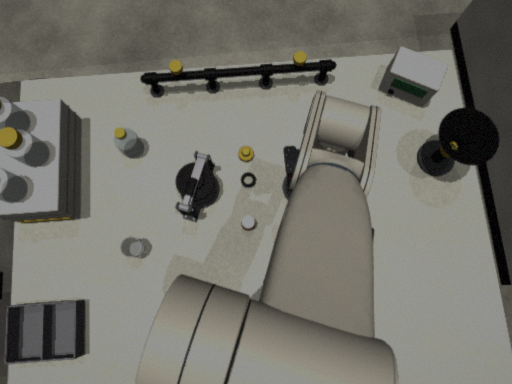

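The lever lies flat over the strap: grip top about 146, strap about 128. The jar, collar and cap have not moved in either view. The lid circle fit picked up bracket points, so I'll compare it directly with the first picture before handing in.

```bash
python3 - <<'E'
from workcell import ctrl
from h import *
a=cloud(dict(np.load("side0.npz")));b=cloud(ctrl.get_image("side"))
def f(W):
    W=W.reshape(-1,3);Q=W[(np.hypot(W[:,0]-498,W[:,1]+177)<63)&(abs(W[:,2]-112)<3.5)&(W[:,1]<-195)]
    return len(Q),np.median(Q[:,2]).round(1),Q[:,0].min().round(1),Q[:,0].max().round(1),Q[:,1].min().round(1)
print(f(a),f(b))
ctrl.close_job()
E
```

```text
(332, np.float64(112.5), np.float64(446.4), np.float64(549.3), np.float64(-233.9)) (326, np.float64(112.5), np.float64(446.0), np.float64(549.0), np.float64(-233.6))
the job is handed in; nothing more can be done
```

The pot is closed. I pushed the strap down first, then the cam lever down over it, using only the shut fingertips, and handed the job in at about 13 s of the 50 s allowed.

- **Strap:** it met its stop with the tip at z = 128.0 mm and about 23 N. Afterwards the depth camera read about 128 mm along it, which is its fully-down height.
- **Lever:** it met its stop with the tip at z = 145.9 mm and about 15 N. Most depth readings along it were 143–146 mm, with 146 near the end. One 10 mm slice read 130 mm and one near the pivot 141 mm, which I put down to the camera also seeing the strap and the thinner bar.
- **Lid:** my first lid check after the push was off because the circle fit picked up bracket points. Comparing the lid's near edge with the first picture instead showed the same height (112.5 mm) and position to within 0.4 mm.
- **Rest of the counter:** in the last pictures the jar, collar and cap looked unmoved, and so did the bottles and beaker where they were in view. I compared these by eye only. The wrench was hidden by the arm in the last top view and out of the side crop, so I did not check it; the fingers never went near it.
- **Arm:** it finished about 115 mm above the pot, touching nothing.

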